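Hold the gear guard open

TASK

Take the red oil can off the gear drive's yellow guard and set it down gently, upright, on the floor of the blue drip tray, without ever tipping it over. Then, so that the gears can be inspected, raise the guard, which has a black grab bar, to about 50 degrees from shut without letting it drop, and finish while still holding it there in the fingers: it falls shut if let go. Leave everything else on the bench where it is.

Things in the scene. Friction and masses are not known exactly. Their poses are not given: they have to be found in the camera images.
- gearbox: Gear drive bolted to the bench: green open-topped housing 170 (x) x 200 (y) x 90 high on a flange 150 x 260 x 10, two steel gears inside, blue motor (dia. 86) behind, to local x = +206. Carries the yellow guard. Origin: centre of the housing's underside, on the bench; x axis points from the grab-bar side (facing the robot) to the hinge side, z up.
- guard (a joint): Angle of the yellow steel guard on the gear drive (plate 170 x 204 x 6, 0.6 kg): 0 = shut (level, top face 97 above the bench), 0.873 rad = open 50 degrees, stop at 1.25. The bar's edge rises as it grows. No stay, no spring: it falls shut from any angle; about 3 N upward at the bar carries it.
- guard_bar (a point): Middle of the guard's grab bar: black, round, 12 dia., along the gearbox's y, 45 out from the plate's free edge (open gap 39), 94 high when shut, on two arms with inner faces 50 either side. 215 from the hinge axis, so 259 high at 50 degrees. Grip it from above, fingers closing along the gearbox's x: it turns between the pads as the guard swings.
- guard_hinge (a point): Middle of the guard's hinge axis, along the gearbox's y, on the motor side, at gearbox-local x = +85, 94 high. With the guard open by angle a, the bar's middle lies 215*cos(a) from here towards the gearbox's -x and 215*sin(a) above.
- oilcan: Red oil can standing on top of the shut guard, not fixed: round body 52 dia. x 60 high, red cone up to 78, short brass nozzle to 105 high; about 0.25 kg. Origin: centre of its underside; z up along the nozzle. Same from all sides.
- tray: Square blue drip tray, fixed, 130 x 130 outside, 122 x 122 inside, rim 12 high, 4 thick; its floor is 3 above the bench. Origin: centre of its underside, on the bench.
- bin: Square green parts bin with bolts in it, 120 x 120 x 50 high, loose. Bystander. Origin: centre of its underside.
- spray: Yellow trigger spray bottle, 72 dia. x 200 high, loose. Bystander. Origin: centre of its underside.
- bottle: Clear bottle with blue cap, 64 dia. x 190 high, loose. Bystander. Origin: centre of its underside.
- cup: White plastic cup, 72 dia. x 85 high, loose. Bystander. Origin: centre of its underside.
- wrench: Steel wrench about 140 long lying on the bench, loose. Bystander. Origin: at its middle length, on the underside.
- screwdriver: Screwdriver with wooden handle, about 180 long, lying on the bench, loose. Bystander. Origin: at its middle length, on the underside.
- spare_gear: Plain steel gear blank (thick ring), 56 dia. x 16 high, lying on the bench, loose. Bystander. Origin: centre of its underside.

How it is judged:
By the outcome, as a careful person would: the job done as asked, in the order asked, and still so for the second after the job is handed in, while the arm keeps its last pose, push and grip.
It also fails if it takes over 61 s, if anything falls off the work surface, if the arm or the gripper's body presses on something with over 40 N, if the wrist force passes 120 N, or if a joint passes its speed limit or range.

ROBOT

A 7-joint arm with a two-finger parallel gripper is mounted at the origin on the work surface. World frame = base frame: x ahead of the robot, y to its left, z up, the work surface at z = 0. Lengths are in m, angles in degrees, forces in N, time in s.
With the tool pointing down it reaches from about 0.35 to 0.775 m from the base axis. Payload 3.1 kg.
Tool frame: the origin (TCP) lies on the centre line of the jaws, within the pads' length; the fingertips stand 17 mm ahead of it and the grasp point (between the pads) lies 2 mm behind it (robot.tip_reach is the distance from the TCP to the fingertips, in m); z points along the fingers, y is the line along which they close (so a half turn about z gives the same grasp; the last joint's range is limited). The gripper opens to 85 mm and grips with 20 to 120 N. Pads are 22 mm wide; open, the fingers measure 114 mm over their backs; the gripper's body (76 mm by 85 mm) begins 54 mm behind the grasp point. The pads swing forward as they close: fully open they stand 13 mm farther back than shut.
Start: joints at [73.241, 17.813, 0.802, 86.603, -0.252, 75.585, -1.558], TCP at [0.137, -0.533, 0.248] pointing down, gripper open.
Joint ranges: [-154.91, 154.91], [-16.99, 109.72], [-72.82, 74.43], [7.12, 147.25], [-82.49, 262.49], [11.32, 116.49], [-174.64, 174.64]. Speed limits (degrees/s): [159.86, 159.86, 180, 180, 180, 180, 180].

INTERFACE

Orientations are given as [roll, pitch, yaw] about the fixed x, y, z axes, in that order (R = Rz(yaw) Ry(pitch) Rx(roll)).
In Python, from station import robot, fingers, vision, workorder, recognise gives the robot as it stands. Calls block until the motion is done:
- robot.move_to(position, orientation): joint-space move of the TCP to a pose.
- robot.line_to(position, orientation=None, velocity=0.15, f_stop=None): straight line of the TCP; orientation=None keeps the orientation; velocity is the mean speed in m/s. With f_stop (N) it stops when the force on the tool has changed by that much, and returns True; else False.
- robot.move_j(angles): joint-space move.
- fingers.gripper_to(opening, force=None): opening from 0.0 (shut) to 1.0 (fully open); force is the grip in N (None keeps the last); returns when the fingers have stopped.
- robot.pause(seconds).
- robot.inverse_kinematics(position, orientation): joint angles nearest the present ones, or None.
- vision.grab_frame(name): name is "side" or "top" or "wrist"; returns the picture (480x640x3 uint8, red, green, blue); there is no depth.
- vision.calibration(name): a dict with "mtx" (3x3 intrinsics, pixels), "extrinsics" (4x4, takes a point from world to camera coordinates); the wrist camera has in their place "T_tool_cam" (4x4, takes a point from camera to tool coordinates, whose origin is the TCP and whose axes are the flange's). Camera axes: x right, y up, looking along -z (the intrinsics and any distortion apply to the point x, -y, -z); pixel columns grow to the right and rows downward; lengths in m; the calibration is good to about 2 mm. A picture is of the moment at which its call begins: read the wrist's pose just before it. calibration takes no time and is no camera call.
A pose or a line that the arm cannot do raises robot.PlanningError and nothing moves.
- workorder.close_job(): hands the job in; it is judged then, once.
Trained networks look in the newest picture that a camera, given by its name, has taken for a name from the list of things; names that differ only in an ending like _2 or _b are one class to them, and where a whole thing is asked for, a point or a joint stands for the part that bears it (a point fixed in the world has none). Each returns a list of dicts, best first, with "p" (0 to 1); they miss things now and then, are a little off and sometimes report something else, mostly with a low value. They report only what shows in the picture. A call takes as long as a camera call.
- recognise(label, camera): "rect" ([centre column, centre row, width, height] in pixels, round what is visible of it).
Readings, each from a call of its own:
- robot.current_time_s(): time.
- robot.current_joint_positions(): joint angles.
- robot.current_dq(): joint speeds.
- robot.current_joint_torque(): joint torques, N m.
- robot.current_tool_pos(): TCP position.
- robot.current_eef_rot(): TCP orientation.
- robot.current_contact_force(): force on the tool from outside, world axes, zero at the start.
- robot.current_torque(): the same for the moment, N m.
- robot.current_finger_gap(): opening from 0.0 (shut) to 1.0 (fully open).
- robot.current_gripper_force(): force on a finger pad.
Only numpy, scipy, OpenCV 4.12 (cv2) and the standard library are available. Lean on these libraries where they do the work, as an engineer would, in place of code of your own. Each camera call takes 0.05 s, during which the arm holds its last target. There are 200 camera calls.

## Working session

There is one attempt and no reset: what is moved stays moved. The work goes in short steps, each a Python script; the robot and the scene stay as the last script left them, time stands still between calls to the robot, and variables do not carry over. Pictures are saved under pics/ and viewed, at most 10 in all, crops included, and the job is handed in when it is done.

```bash
mkdir -p pics; python3 - <<'E'
from station import robot, fingers, vision, recognise
import cv2
for c in ("top","side"):
    im=vision.grab_frame(c); cv2.imwrite(f"pics/{c}0.png",im[:,:,::-1])
    k=vision.calibration(c); print(c,{a:(b.round(4).tolist() if hasattr(b,'round') else b) for a,b in k.items()})
    for l in ("gearbox","guard","guard_bar","oilcan","tray","bin","spray","bottle","cup"):
        print(l,[(([round(float(v),1) for v in d["rect"]]),round(float(d["p"]),2)) for d in recognise(l,c)[:2]])
k=vision.calibration("wrist");print(k)
print(robot.current_time_s(),robot.current_eef_rot(),robot.current_tool_pos())
E
```

```text
top {'mtx': [[496.2157, 0.0, 324.3794], [0.0, 496.2157, 248.2624], [0.0, 0.0, 1.0]], 'extrinsics': [[-0.0198, -0.9996, 0.0177, -0.0103], [0.9826, -0.0161, 0.1853, -0.5698], [-0.1849, 0.0211, 0.9825, -1.0053], [0.0, 0.0, 0.0, 1.0]]}
gearbox [([284.4, 208.0, 124.4, 157.0], 0.86), ([282.0, 226.8, 111.2, 115.8], 0.23)]
guard [([282.1, 227.1, 114.3, 117.6], 0.8), ([495.0, 194.8, 56.7, 50.9], 0.62)]
guard_bar [([279.8, 225.7, 110.8, 111.4], 0.69)]
oilcan [([295.9, 216.8, 32.5, 35.8], 0.73)]
tray [([460.5, 317.6, 73.3, 75.4], 0.66)]
bin [([157.7, 314.8, 73.3, 63.8], 0.63), ([495.7, 194.7, 53.0, 50.5], 0.26)]
spray [([127.4, 217.9, 60.2, 50.6], 0.73)]
bottle [([494.1, 194.2, 53.4, 49.3], 0.87)]
cup [([245.1, 346.1, 36.9, 42.9], 0.59), ([297.8, 214.1, 29.4, 32.8], 0.42)]
side {'mtx': [[557.2706, 0.0, 320.5806], [0.0, 557.2706, 237.3476], [0.0, 0.0, 1.0]], 'extrinsics': [[-0.6817, -0.7313, 0.0225, 0.3539], [0.4702, -0.4144, 0.7792, -0.3362], [-0.5605, 0.5418, 0.6263, -1.1758], [0.0, 0.0, 0.0, 1.0]]}
gearbox [([272.1, 252.2, 114.6, 95.3], 0.98), ([274.1, 243.1, 96.9, 63.0], 0.27)]
guard [([272.
[... 277 characters left out ...]
3.1], 0.86)]
cup [([321.4, 316.3, 39.2, 42.6], 0.91), ([347.6, 307.1, 19.5, 19.9], 0.58)]
{'mtx': array([[332.64635958,   0.        , 320.10400137],
       [  0.        , 332.64635958, 249.40434306],
       [  0.        ,   0.        ,   1.        ]]), 'T_tool_cam': array([[-5.88573097e-04,  9.65636769e-01,  2.59894757e-01,
         6.55519071e-02],
       [ 9.99999465e-01,  7.89490000e-04, -6.68685248e-04,
        -1.02577576e-03],
       [-8.50891374e-04,  2.59894224e-01, -9.65636716e-01,
        -1.25214365e-01],
       [ 0.00000000e+00,  0.00000000e+00,  0.00000000e+00,
         1.00000000e+00]])}
1.0 [ 1.79995426e+02 -1.99577449e-04  1.43780162e+01] [ 0.13655685 -0.53280379  0.24833341]
```

View pics/top0.png

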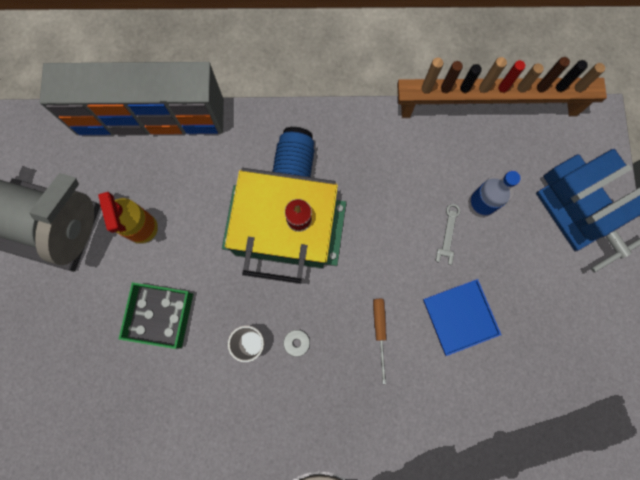

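View pics/side0.png

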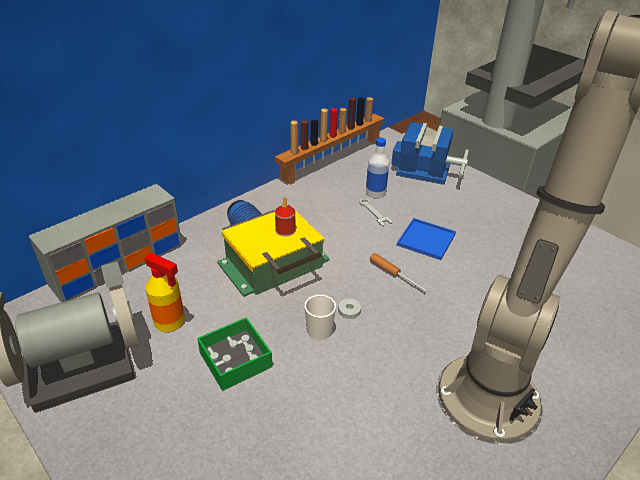

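The top view shows the guard plate with corners at about (241,171), (337,183), (330,263) and (228,247). The bar runs from (245,274) to (305,280), the can is at (298,213), and the tray is at (461,317) and clear. The side view agrees. Next I'll measure by segmentation.

```bash
cat > h.py <<'E'
from station import robot, fingers, vision, recognise, workorder
import cv2, numpy as np
from scipy.optimize import least_squares
def cam(c):
    k=vision.calibration(c); K=np.array(k["mtx"])
    if c=="wrist":
        from scipy.spatial.transform import Rotation as R
        T=np.eye(4); T[:3,:3]=R.from_euler("xyz",robot.current_eef_rot(),degrees=True).as_matrix(); T[:3,3]=robot.current_tool_pos()
        E=np.linalg.inv(T@np.array(k["T_tool_cam"]))
    else: E=np.array(k["extrinsics"])
    return K,np.diag([1,-1,-1,1])@E
def proj(C,P):
    K,E=C; p=np.atleast_2d(P)@E[:3,:3].T+E[:3,3]; p=p@K.T; return p[:,:2]/p[:,2:]
def unproj(C,uv,z):
    K,E=C; uv=np.atleast_2d(uv); d=np.c_[uv,np.ones(len(uv))]@np.linalg.inv(K).T@E[:3,:3]
    o=-E[:3,:3].T@E[:3,3]; return o+d*((z-o[2])/d[:,2:])
def mask(im,lo,hi,rect=None,pad=6):
    h=cv2.cvtColor(im,cv2.COLOR_RGB2HSV); m=cv2.inRange(h,np.array(lo),np.array(hi))
    if lo[0]==0: m|=cv2.inRange(h,np.array([172,lo[1],lo[2]]),np.array([180,255,255]))
    if rect is not None:
        x,y,w,g=rect; n=np.zeros_like(m); n[int(max(0,y-g/2-pad)):int(y+g/2+pad),int(max(0,x-w/2-pad)):int(x+w/2+pad)]=1; m=m*n
    n,l,s,_=cv2.connectedComponentsWithStats(m); return (l==1+np.argmax(s[1:,4])).astype(np.uint8)
def bbox(m):
    v,u=np.nonzero(m); return np.array([u.min()-.0,u.max()+1.,v.min(),v.max()+1.])-.5
a=np.linspace(0,2*np.pi,72)
def canpts(x,y,z):
    return np.concatenate([np.c_[x+r*np.cos(a),y+r*np.sin(a),0*a+z+h] for r,h in((.026,0),(.026,.06),(.006,.078))])
def fitcan(obs,z0,x0):
    def f(p):
        o=[]
        for C,b in obs:
            q=proj(C,canpts(p[0],p[1],z0)); o+=list(np.array([q[:,0].min(),q[:,0].max(),q[:,1].min(),q[:,1].max()])-b)
        return o
    s=least_squares(f,x0,loss="soft_l1"); return s.x,np.round(f(s.x),1)
E
python3 - <<'E'
from h import *
T,S=cam("top"),cam("side"); it=vision.grab_frame("top"); is_=vision.grab_frame("side")
rt=[295.9,216.8,32.5,35.8]; rs=[284.9,218.2,20.5,36.2]
obs=[(T,bbox(mask(it,(0,120,40),(8,255,255),rt))),(S,bbox(mask(is_,(0,120,40),(8,255,255),rs)))]
for o in (obs,obs[:1],obs[1:]): print("can",*fitcan(o,.097,[.58,.05]))
my=mask(it,(20,120,90),(35,255,255),[282,227,114,118])
def quad(m,z):
    c=cv2.convexHull(cv2.findContours(m,0,1)[0][0]) ; P=unproj(T,c[:,0,:].astype(float),z)
    r=cv2.minAreaRect((P[:,:2]*1000).astype(np.float32)); return r
print("plate",quad(my,.097))
mt=mask(it,(100,120,50),(125,255,255),[460,317,73,75]); print("tray(z12)",quad(mt,.012)," z3",quad(mt,.003))
h=it.max(2); m=((h<70)*255).astype(np.uint8); n=np.zeros_like(m); n[262:290,236:318]=1; m*=n
_,l,s,_=cv2.connectedComponentsWithStats(m); m=(l==1+np.argmax(s[1:,4])).astype(np.uint8)
print("bar",quad(m,.094), s[1:,4])
for l,z in (("cup",.085),("spare_gear",.016),("screwdriver",.01),("bottle",.1),("bin",.05)):
    d=recognise(l,"top")
    if d: print(l,d[0]["rect"],unproj(T,d[0]["rect"][:2],z)[0].round(3))
cv2.imwrite("pics/crop1.png",cv2.resize(it[150:300,210:360,::-1],(600,600),interpolation=2))
E
```

```text
can [0.62488802 0.03134463] [-0.8  1.2 -1.5  1.2 -0.4  0.4 -0.8  1.3]
can [0.62450767 0.03158163] [-0.9  1.  -1.3  1.4]
can [0.62604041 0.03033337] [-0.4  0.4 -1.1  1. ]
plate ((631.6927490234375, 67.11581420898438), (211.7303924560547, 168.9559326171875), 80.580078125)
tray(z12) ((421.6502380371094, -316.48138427734375), (128.64663696289062, 130.70774841308594), 18.88165283203125)  z3 ((422.04852294921875, -319.1292419433594), (129.71725463867188, 131.79544067382812), 18.881607055664062)
bar ((506.5884094238281, 86.62991333007812), (121.66184997558594, 12.374666213989258), 80.58660888671875) [ 27  71 331]
cup [246.3, 345.5, 38.0, 39.0] [0.369 0.139 0.085]
spare_gear [296.9, 344.4, 30.5, 27.9] [0.369 0.041 0.016]
screwdriver [380.5, 339.9, 11.0, 82.8] [ 0.375 -0.138  0.01 ]
bottle [496.9, 194.6, 53.5, 51.1] [ 0.669 -0.383  0.1  ]
bin [158.4, 316.7, 75.3, 62.8] [0.431 0.326 0.05 ]
```

View pics/crop1.png

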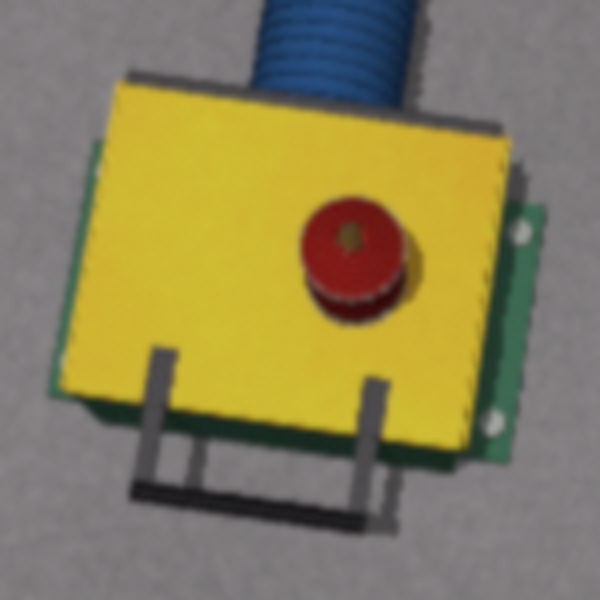

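The can fit agrees between the two cameras to within 2 mm. The plate measures 212x169, the tray 129x131, and the plate-to-bar distance is 127 mm against an expected 130, so the measurements hold up. I'll move above the can and refine its position with the wrist camera.

```bash
python3 - <<'E'
from h import *
yaw=93
robot.move_to([0.52,0.035,0.33],[180,0,yaw])
W=cam("wrist"); im=vision.grab_frame("wrist"); cv2.imwrite("pics/w1.png",im[:,:,::-1])
print(robot.current_time_s(), proj(W,[[.625,.031,.097],[.625,.031,.157],[.507,.0866,.094]]).round(0))
for l in ("oilcan","guard_bar"): print([(d["rect"],d["p"]) for d in recognise(l,"wrist")[:2]])
print(robot.current_joint_positions())
E
```

```text
3.85 [[416. 229.]
 [434. 243.]
 [310. 172.]]
[([427.2, 235.5, 70.8, 63.0], 0.72)]
[([415.8, 186.6, 245.1, 226.9], 0.56)]
[ 32.56091242  19.29995847 -52.06108066  80.43237801  15.1305434
  87.53203677 -15.66592985]
```

View pics/w1.png

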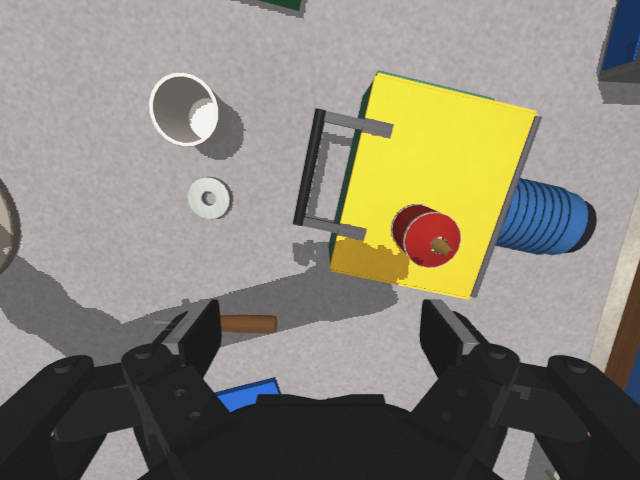

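The wrist view shows the can at about (427,236) and the bar from (319,112) to (299,222), both within a few pixels of the prediction. The arm chose a swung-elbow posture, so I'll straighten it, refine and grasp.

```bash
python3 - <<'E'
from h import *
W=cam("wrist"); im=vision.grab_frame("wrist"); obs=[]
m=mask(im,(0,120,40),(8,255,255),[427,236,71,63]); obs.append((W,bbox(m)))
print("w1",*fitcan(obs,.097,[.625,.031]))
print("bar ends",unproj(W,[[319,112],[299,222]],.094).round(4).tolist())
robot.move_j([-6,12,0.8,86.6,-.25,80,-15]); print(robot.current_tool_pos(),robot.current_eef_rot())
robot.move_to([.58,.03,.33],[180,0,93])
W=cam("wrist"); im=vision.grab_frame("wrist"); c=proj(W,[.625,.031,.13])[0]
m=mask(im,(0,120,40),(8,255,255),[*c,110,110]); obs.append((W,bbox(m)))
print("w2",bbox(m),*fitcan(obs[1:],.097,[.625,.031])); print("both",*fitcan(obs,.097,[.625,.031]))
cv2.imwrite("pics/w2.png",im[:,:,::-1])
print(robot.current_joint_positions(),robot.current_time_s())
E
```

```text
w1 [0.62414853 0.03018435] [-13.3   1.5  -6.3   3.5]
bar ends [[0.513, 0.1468, 0.094], [0.4966, 0.0331, 0.094]]
[0.51953481 0.032565   0.30224325] [178.6813658   -0.44663083  80.25918904]
w2 [339.5 394.5 206.5 260.5] [0.62391095 0.03082077] [-3.4  1.4 -6.2  3. ]
both [0.62400868 0.03053853] [-13.4   1.4  -6.6   3.1  -3.3   1.4  -5.9   3.3]
[-4.55831400e+00  2.02083415e+01 -7.35229619e-02  7.20810517e+01
 -2.52400193e-02  8.78156405e+01 -1.64970691e+00] 5.3083
```

```bash
python3 - <<'E'
from h import *
x,y=.6243,.0308; o=[180,0,93]
robot.line_to([x,y,.25],o,velocity=.2)
print("hit",robot.line_to([x,y,.152],o,velocity=.08,f_stop=6))
fingers.gripper_to(0.0,force=30)
print(robot.current_finger_gap(),robot.current_gripper_force(),robot.current_contact_force())
robot.line_to([x,y,.17],velocity=.05)
print(robot.current_contact_force(),robot.current_finger_gap(),robot.current_gripper_force(),robot.current_tool_pos(),robot.current_time_s())
cv2.imwrite("pics/s2.png",vision.grab_frame("side")[120:320,160:440,::-1].repeat(2,0).repeat(2,1))
E
```

```text
hit False
0.6003261974528074 31.884403633484908 [-0.22014905 -0.1430431   2.22452627]
[ 0.08130949  0.37767383 -1.73934908] 0.5964729747738174 31.58108520172391 [0.62439092 0.03078547 0.17019664] 8.2167
```

View pics/s2.png

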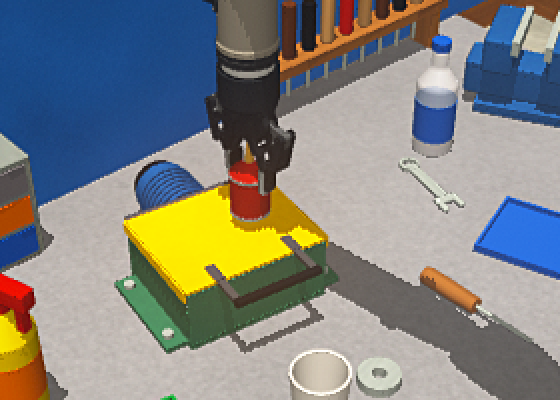

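The can is held upright (gap 51 mm) and clear of the guard. Next I'll carry it to the tray.

```bash
python3 - <<'E'
from h import *
x,y=.6243,.0308; tx,ty=.4216,-.3165; o=[180,0,53]
robot.line_to([x,y,.33],velocity=.15)
robot.move_to([tx,ty,.30],o)
print(robot.current_tool_pos(),robot.current_finger_gap(),robot.current_joint_positions())
robot.line_to([tx,ty,.085],velocity=.15)
robot.pause(.2)
print("hit",robot.line_to([tx,ty,.050],velocity=.015,f_stop=2.5),robot.current_tool_pos(),robot.current_contact_force(),robot.current_time_s())
cv2.imwrite("pics/s3.png",vision.grab_frame("side")[120:320,300:580,::-1].repeat(2,0).repeat(2,1))
E
```

```text
[ 0.42357223 -0.31456183  0.29998161] 0.5966132078362252 [21.45193352 13.98486479 16.95353518 85.03238823 -4.17522755 81.57357821
  1.79570706]
hit True [ 0.42156683 -0.31645164  0.05951555] [-0.46091074  0.36382083  5.4877617 ] 14.3167
```

View pics/s3.png

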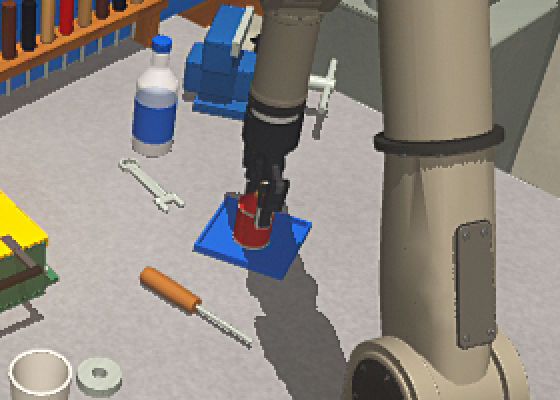

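The can touched down at TCP z 0.0595, where 0.058 was expected, and it is upright near the tray's middle. I'll release, retreat and look at the bar from above with the jaws partly open, since the gap beside the bar is only 39 mm.

```bash
python3 - <<'E'
from h import *
tx,ty=.4216,-.3165
fingers.gripper_to(0.9); robot.pause(.2)
robot.line_to([tx,ty,.20],velocity=.12)
robot.move_to([.506,.088,.30],[180,0,80.6]); fingers.gripper_to(.45)
print(robot.current_tool_pos(),robot.current_joint_positions())
robot.line_to([.506,.088,.24],[180,0,80.6],velocity=.15)
W=cam("wrist"); im=vision.grab_frame("wrist"); p=proj(W,[[.506,.088,.094]]); print(p)
cv2.imwrite("pics/w3.png",im[:,:,::-1])
cv2.imwrite("pics/t3.png",vision.grab_frame("top")[:,:,::-1])
S,T=cam("side"),cam("top"); obs=[]
for n,C in (("top",T),("side",S)):
    f=vision.grab_frame(n); q=proj(C,[tx,ty,.035])[0]; obs.append((C,bbox(mask(f,(0,120,40),(8,255,255),[*q,30,30],10))))
print("can",fitcan(obs,.003,[tx,ty]), robot.current_time_s())
E
```

```text
[0.50604028 0.08781098 0.29996531] [-13.51938265  12.19743603   2.18063253  86.67385049  -0.4661363
  81.14034011 -20.73570036]
[[320.17379134 241.81362399]]
can (array([ 0.42375952, -0.31713122]), array([-0.8,  1.8, -0.9,  1.2, -0.6,  0.1, -0.3,  0.8])) 19.05
```

View pics/w3.png

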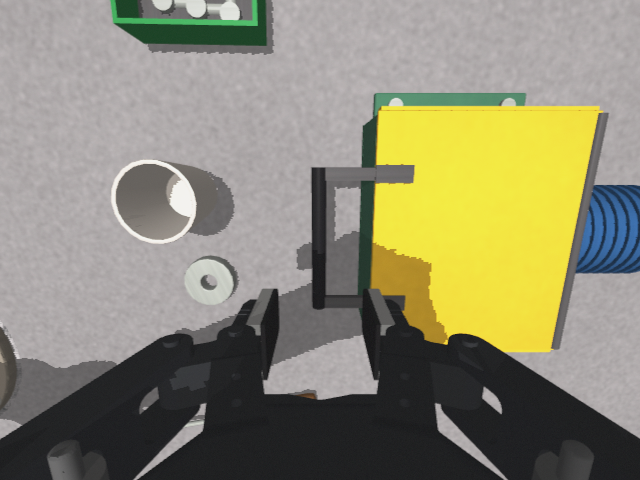

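View pics/t3.png

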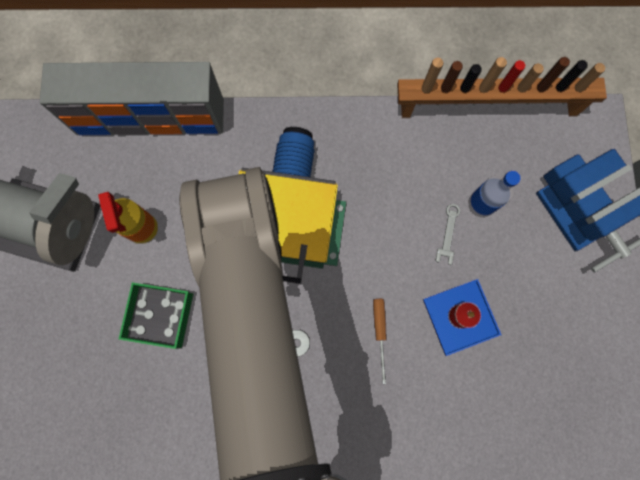

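The wrist image puts the bar centre at (319,238) against a predicted (320,242), and parallel to the image columns, so the yaw is right. The can stands in the tray. I'll shift the target 3 mm along the bar, then grip and lift along the arc, leaning the tool with the guard so the plate clears the gripper body.

```bash
cat > lift.py <<'E'
from h import *
from scipy.spatial.transform import Rotation as R
g=np.radians(-9.4); ex=np.array([np.cos(g),np.sin(g),0]); ez=np.array([0,0,1.]); ey=np.cross(ez,ex)
bar=np.array([.506,.0908,.094]); hinge=bar+.215*ex
def pose(deg,d=.006):
    a=np.radians(deg); t=a/2; u=-np.sin(t)*ex+np.cos(t)*ez
    b=hinge-.215*np.cos(a)*ex+.215*np.sin(a)*ez
    return (b+d*u).tolist(), (R.from_rotvec(-t*ey)*R.from_euler("xyz",[180,0,80.6],degrees=True)).as_euler("xyz",degrees=True).tolist()
E
python3 - <<'E'
from lift import *
print(pose(0),pose(50),robot.inverse_kinematics(*pose(50)))
p,o=pose(0)
robot.line_to([p[0],p[1],.16],o,velocity=.15)
print("hit",robot.line_to(p,o,velocity=.05,f_stop=6),robot.current_tool_pos())
f0=np.array(robot.current_contact_force())
fingers.gripper_to(0.0,force=40)
print("gap",robot.current_finger_gap(),robot.current_gripper_force(),f0.round(1),np.round(robot.current_contact_force(),1))
if .08<robot.current_finger_gap()<.22:
    for d in (2,5,10):
        robot.line_to(*pose(d),velocity=.04); print(d,np.round(robot.current_contact_force(),1),robot.current_finger_gap())
print(robot.current_time_s())
E
```

```text
([0.506, 0.0908, 0.1], [180.0, 0.0, 80.60000000000001]) ([0.5792677365417132, 0.07867060487045428, 0.2641374019928002], [155.0, 0.0, 80.6]) [-17.87551704   6.28087422   2.61095729 103.4054926   13.34460334
  48.15732755 -31.71562844]
hit False [0.5063305  0.09085702 0.10036723]
gap 0.11989946226142117 39.08992052078247 [-0.2  0.2  0.5] [-3.  -0.1  3.7]
2 [-0.   1.2 -3.1] 0.12147211625542238
5 [-1.3  0.9 -3.3] 0.11648377121592966
10 [-4.1  2.1 -2.4] 0.11846906881690787
22.8333
```

```bash
python3 - <<'E'
from lift import *
for d in range(15,51,5):
    robot.line_to(*pose(d),velocity=.06); f=np.array(robot.current_contact_force()); print(d,f.round(1),round(robot.current_finger_gap(),3))
    if np.linalg.norm(f)>25: print("stop"); break
robot.pause(.3)
print(robot.current_time_s(),robot.current_tool_pos(),robot.current_eef_rot(),robot.current_gripper_force())
f=vision.grab_frame("side"); cv2.imwrite("pics/s4.png",cv2.resize(f[100:340,150:470,::-1],(800,600)))
S=cam("side"); a=np.radians(50)
def P(r,l,n=0): return hinge-r*(np.cos(a)*ex-np.sin(a)*ez)+l*ey+n*(np.sin(a)*ex+np.cos(a)*ez)
print([((proj(S,P(r,l,.003))[0]-[150,100])*2.5).round(0).tolist() for r,l in((.17,.102),(.17,-.102),(0,-.102),(.215,.05),(.215,-.05))])
E
```

```text
15 [-6.8  2.4 -1.6] 0.121
20 [-8.4  2.  -1.4] 0.12
25 [-10.5   2.1   1.6] 0.119
30 [-14.3   2.7   5.2] 0.118
35 [-20.3   2.6  10. ] 0.123
40 [-21.    2.3  14.4] 0.118
stop
25.8833 [0.55034569 0.08357712 0.23964244] [1.60271733e+02 1.33708947e-02 8.05931020e+01] 41.59520745277405
[[214.0, 275.0], [399.0, 211.0], [344.0, 263.0], [277.0, 242.0], [370.0, 211.0]]
```

View pics/s4.png

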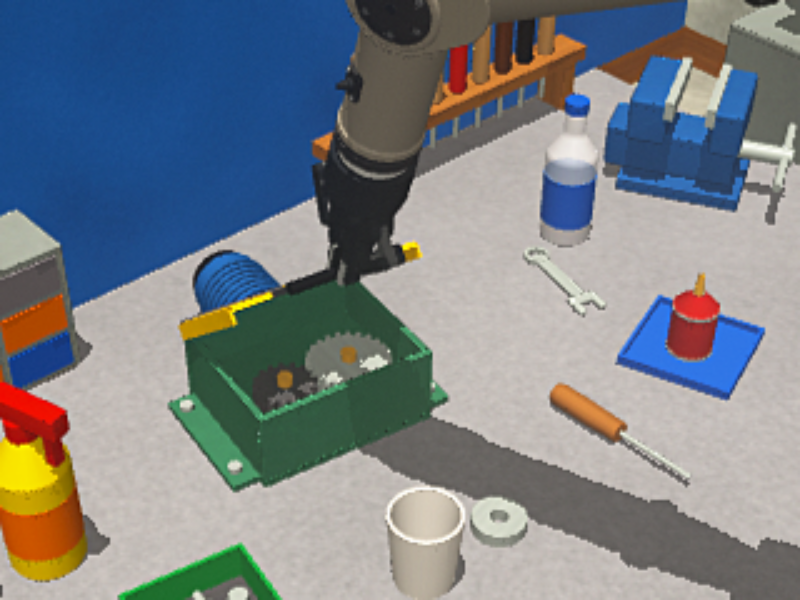

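The lift is going well and the can is upright in the tray. The force on the tool grew outward along the guard to about 25 N, so my path lies about 4 mm inside the bar's true arc. I'll relieve that radial force step by step while continuing to 50 degrees.

```bash
cat >> lift.py <<'E'
def rad(d): a=np.radians(d); return -np.cos(a)*ex+np.sin(a)*ez
def go(d,c,v=.05):
    p,o=pose(d); robot.line_to((np.array(p)+c*rad(d)).tolist(),o,velocity=v)
    f=np.array(robot.current_contact_force()); p=np.array(robot.current_tool_pos())
    t=np.radians(180-robot.current_eef_rot()[0]); b=p-.006*(-np.sin(t)*ex+np.cos(t)*ez)-hinge
    print(d,round(c*1e3,1),"f",f.round(1),"fr",round(f@rad(d),1),"ang",round(np.degrees(np.arctan2(b[2],-b@ex)),1),"r",np.hypot(b[2],b@ex).round(4),"gap",round(robot.current_finger_gap(),3))
    return f@rad(d)
E
python3 - <<'E'
from lift import *
c=0
for k in range(3):
    c+=.0015; fr=go(40,c,.02)
    if fr<6: break
for d in (42,44,46,48,50):
    c+=np.clip(fr-2,-8,12)*.8/7000; fr=go(d,c,.03)
    if fr>25: break
robot.pause(.3); print(robot.current_time_s(),robot.current_gripper_force())
E
```

```text
40 1.5 f [-14.5   2.    8.7] fr 16.8 ang 40.1 r 0.2188 gap 0.117
40 3.0 f [-7.8  1.3  2.5] fr 7.7 ang 40.3 r 0.2189 gap 0.12
40 4.5 f [ 0.9  1.8 -3.7] fr -2.8 ang 40.4 r 0.219 gap 0.118
42 3.9 f [-4.1  1.8 -1.5] fr 2.2 ang 42.1 r 0.2193 gap 0.114
44 4.0 f [-5.5  1.7  0.9] fr 4.7 ang 44.0 r 0.2195 gap 0.123
46 4.3 f [-5.8  2.3  2.5] fr 6.1 ang 46.1 r 0.22 gap 0.118
48 4.7 f [-5.8  2.2  1.8] fr 5.4 ang 48.1 r 0.2203 gap 0.115
50 5.1 f [-5.6  1.2  3.1] fr 6.0 ang 50.2 r 0.2208 gap 0.123
28.9833 39.17456924915314
```

The force is relieved (about 6 N), and the angle is 50 to 52 degrees depending on how the bar sits in the pads. For the last picture I'll combine the side view, with predicted plate outlines, and the wrist view.

```bash
python3 - <<'E'
from lift import *
def P(a,r,l,n): a=np.radians(a); return hinge-r*(np.cos(a)*ex-np.sin(a)*ez)+l*ey+n*(np.sin(a)*ex+np.cos(a)*ez)
def crop(name,x0,x1,y0,y1,s,lines):
    C=cam(name); f=cv2.resize(vision.grab_frame(name)[y0:y1,x0:x1,::-1],None,fx=s,fy=s,interpolation=cv2.INTER_CUBIC).copy()
    for a,col in lines:
        q=[proj(C,P(a,r,l,n))[0] for r,l,n in((.17,.102,.003),(.17,-.102,.003),(.17,-.102,-.003),(.17,.102,-.003))]
        cv2.polylines(f,[((np.array(q)-[x0,y0]+.5)*s).astype(np.int32)],True,col,1)
    return f
L=[(46,(255,255,0)),(50,(255,255,255)),(54,(255,0,255))]
A=crop("side",210,335,170,245,6.4,L)[:,:800]   # 800x480 
A=cv2.resize(A,(800,480))[:340]
W=vision.grab_frame("wrist")[150:410,120:520,::-1]; B=cv2.resize(W,(400,260)); D=cv2.resize(crop("top",220,350,150,300,2,L),(260,260))
out=np.zeros((600,800,3),np.uint8); out[:340]=A; out[340:,:400]=B; out[340:,420:680]=D
cv2.imwrite("pics/fin.png",out); print(robot.current_time_s())
E
```

```text
29.1333
```

View pics/fin.png

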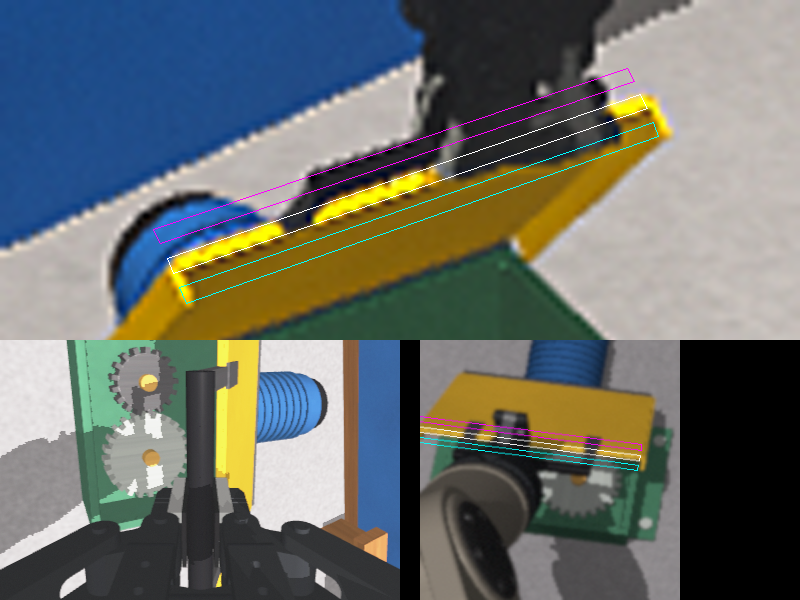

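The free edge lies on the white 50-degree outline in both views. The bar is between the pads, the gears are exposed and the can is upright in the tray. I'm handing the job in.

```bash
python3 - <<'E'
from h import *
robot.pause(.5); print(robot.current_tool_pos(),robot.current_finger_gap(),robot.current_contact_force(),robot.current_time_s())
print(workorder.close_job())
E
```

```text
[0.57637181 0.07925287 0.26917819] 0.11725686101854682 [-5.16635674  2.60214749  3.69142502] 29.6333
the job is handed in; nothing more can be done
None
```

The oil can stands upright in the drip tray, the guard is held in the fingers at about 50 degrees, and I handed the job in at 29.6 s; the verdict was not shown.

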